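# Work a sagging bolt free and hold the spring gate ajar

## Robot

A 6-joint arm with a two-finger parallel gripper is mounted at the origin on a cart in front of the work surface, level with it; the furniture and walls round the work are solid. World frame = base frame: x ahead of the robot, y to its left, z up, the work surface at z = 0. Lengths are in m, angles in rad, forces in N, time in s.
With the tool pointing down it reaches from about 0.375 to 0.9 m from the base axis. Payload 3.1 kg.
Tool frame: the origin (TCP) lies between the finger pads; the fingertips stand 17 mm ahead of it and the grasp point (between the pads) lies 2 mm behind it (robot.nose_length is the distance from the TCP to the fingertips, in m); z points along the fingers, y is the line along which they close (so a half turn about z gives the same grasp; the last joint's range is limited). The gripper opens to 87 mm and grips with 3 to 60 N. Pads are 19 mm wide; open, the fingers measure 117 mm over their backs; the gripper's body (75 mm by 190 mm) begins 51 mm behind the grasp point.
Start: joints at [-1.522, 0.527, 1.433, -0, 1.181, -0.178], TCP at [0.141, -0.609, 0.24] pointing down, gripper open.
Joint ranges: [-3.08, 3.08], [-0.75, 2.2], [0.22, 2.44], [-1.43, 4.57], [0, 2.65], [-2.85, 2.85]. Speed limits (rad/s): [2.79, 2.79, 3.14, 3.14, 3.14, 3.14].

## Interface

Orientations are given as a unit quaternion [x, y, z, w].
In Python, from rig import robot, cams gives the robot as it stands.
- The arm moves only by the shell command python3 -m pendant 'ROWS' [FORCE]. ROWS is JSON, a list of rows, each an object with "jaw": the opening, from 0 (shut) to 1 (fully open); "linear": the shift along the tool's x, y, z in cm, a list of three; "twist": the turn about the tool's z in degrees. A call has 1 to 12 rows; each row shifts and turns the commanded pose from where the row before left it, along the tool's axes as they then stand; what a row does not reach is not made up. A row lasts 1/12 s, in which the tool goes at most 41.7 mm and 7.16 degrees, less where a joint would pass 70% of its speed; a pose out of reach is approached as far as the arm can. A call is refused whole if a number of a shift passes 4.17 or a number of a turn 7.16, either way. A call with a gripper value outside its range is refused whole. The fingers move at their own pace and stop on an object; FORCE is the grip in N (left out, the last holds). Time passes only in rows, so rows that do not move let the fingers close. It gives the time, the measured TCP pose, the force, the opening and the grip force at its end, in the units of the state.
- robot.get_obs(): the state, without advancing time (a new reading comes with each control period).
- cams.camera(name): name is "scene" or "top" or "wrist"; returns a dict with "color" (400x640x3 uint8, blue, green, red), "depth" (400x640 float32, m along the optical axis (not along the pixel's ray), 0 where there is no reading), "fov_y" (degrees; the focal length in pixels is half the picture's height over the tangent of half this angle, whatever the lens; pixels are square), "cx", "cy" (the principal point, pixels), "view" (4x4, takes a point from world to camera coordinates). Camera axes: x right, y down, z forward; pixel columns grow to the right and rows downward; lengths in m; the calibration is good to about 2 mm. A picture is of the moment at which its call begins.
- robot.hand_in(): hands the job in; it is judged then, once.
The state is a dict: "time": time; "q": joint angles; "joint_velocities": joint speeds; "joint_torque": joint torques, N m; "position": TCP position; "tool_rot": TCP orientation; "ft_force": force on the tool from outside, world axes, zero at the start; "moment": the same for the moment, N m; "grip_width": finger opening in m; "grip_force": force on a finger pad.
Only numpy, scipy, OpenCV 4.12 (cv2) and the standard library are available. Lean on these libraries where they do the work, as an engineer would, in place of code of your own. Each camera call takes 0.05 s, during which the arm holds its last target. There are 200 camera calls.

## Task

The barred yellow gate of the blue bench locker is shut by a barrel bolt whose loose barrel sags, so the bolt's downturned toe is hooked behind the bent-up lip of its keeper. Take the bolt by its red grip, lift it so that the toe rides over the lip, draw it back out of the keeper without forcing it while the gate stays shut, then swing the gate ajar by about a hand's breadth (10 cm at its free edge). Finish while still holding the gate still there with the gripper, because its spring would close it, and leave the tape measure, the wood block and the marker where they are.

Things in the scene. Friction and masses are not known exactly. Their poses are not given: they have to be found in the camera images.
- locker: Blue steel bench locker, fixed, 140 deep x 326 wide x 160 mm high at its front posts (roof 132 mm). Origin at the centre of its underside; x points from the barred front to the back, y left as seen from the front, z up. Front face at locker x = -70 mm. The yellow gate's top edge is 160 mm above the bench, its leaf 16 mm thick, hinge at the left (+y); the keeper is on the right (-y) post.
- bolt_grip (a point): Centre of the bolt's red grip, an upright cylinder 20 mm across, 46 mm tall, 50 mm above the rod's axis. As found it is 189 mm above the bench at locker x -90, y -95 mm, leaning 0.12 rad towards the keeper, its lower end 6 mm above the gate's top; with the bolt level it is 11 mm higher and 6 mm further to +y. Pinch from above, e.g. fingers closing along locker x. -y points to the nose.
- bolt_toe (a point): Underside of the bolt's downturned toe, a steel peg 12 x 12 mm under the end of the bolt, 18 mm below the rod's axis; 69 mm to the keeper's side (-y) of the grip.
- lip_top (a point): Top of the keeper's bent-up lip, fixed, 5 mm thick, 124 mm above the bench, in the way of the toe. As found the toe's underside is about 11 mm lower. The keeper is a U of bent steel open at the top, 30 mm long in y; its front tine, up to 160 mm, keeps bolt and gate from moving forward until the nose is drawn out.
- keeper: The bent steel keeper on the right post, fixed to the locker; its origin coincides with the locker's origin, not with the steel.
- barrel_tilt (a joint): Tilt of barrel and bolt about the barrel's one remaining screw, rad: 0 sagging on its stop (as found), 0.12 level, 0.20 upper stop. The screw is on the gate at locker y = 0, 150 mm above the bench, 90 mm from the grip (40 when drawn). The toe clears the lip above about 0.07. It falls back by its weight (about 2 N at the grip).
- bolt_draw (a joint): Slide of the bolt along the barrel, m: about 0 as found, positive when drawn out of the keeper (towards the hinge, +y of the locker), range -0.008 to 0.050. Friction about 1.2 N; it stays where it is left. The unlifted toe is stopped by the lip at about 0.008. Above about 0.030 the nose is clear of the keeper.
- gate_swing (a joint): Opening of the gate, rad: 0 shut, positive as its free edge swings towards the robot; the bolt rides on the gate. A spring closes it with 0.35 N m when shut, plus 0.5 N m per rad. 10 cm at the free edge is 0.42 rad.
- gate_hinge (a point): Point on the gate's upright hinge axis, 160 mm above the bench, at locker x = -64, y = +125 mm.
- gate_edge (a point): Top of the gate's free edge, 245 mm from the hinge axis.
- gate_leaf: The yellow gate leaf with the barrel and bolt it carries; origin on the hinge axis at bench height, -y along the leaf to its free edge, -x towards the robot when shut.
- bolt: The steel bolt, rod 12 mm across, with toe and red grip; origin on the rod's axis, at the barrel's screw when bolt_draw is 0.
- tape_measure: Yellow tape measure, 36x84x62 mm, standing on the bench just left of the locker (hinge side); origin at the centre of its underside. Leave it alone.
- wood_block: Drilled wood block, 42x110x30 mm, on the bench beside the keeper's side of the locker; origin at the centre of its underside. Leave it alone.
- marker: Blue and white marker pen, 16x132x16 mm, lying on the rear half of the locker's roof; origin at the centre of its underside. Leave it alone.

How it is judged:
On the way, in this order (a step that is already met when the one before it is completed fails the run):
1. the bolt is lifted so that its toe is about level with the lip's top or higher (barrel_tilt over 0.055), gate shut (value of joint barrel_tilt above 0.055 rad and value of joint bolt_draw below 0.03 m and value of joint gate_swing below 0.06 rad), for 0.1 s.
2. the bolt is drawn out of the keeper (bolt_draw over 0.032) with the gate still shut (value of joint bolt_draw above 0.032 m and value of joint gate_swing below 0.08 rad), for 0.1 s.
At the end, for the whole second after the job is handed in: The gate stands ajar between 0.27 and 0.60 rad (about 6.5 to 14 cm at its free edge) and still, the bolt is out of the keeper (bolt_draw over 0.026), and the fingers still press on the gate or the bolt it carries with over 1 N; tape measure, wood block and marker are within 20 mm of where they were (value of joint gate_swing between 0.27 and 0.6 rad and velocity of joint gate_swing between -0.08 and 0.08 rad/s and value of joint bolt_draw above 0.026 m and contact force between the fingers and gate_leaf above 1 N and distance of each of tape_measure, wood_block, marker from where it was at the start of the episode below 0.02 m); the arm keeps its last pose, push and grip.
It fails at once if the bolt is forced against the keeper (over 30 N) (contact force between bolt and keeper above 30 N).
It fails at once if a bystander is knocked away by more than 30 mm (distance of any of tape_measure, wood_block, marker from where it was at the start of the episode above 0.03 m).
It also fails if it takes over 32 s, if anything falls off the work surface, if the arm or the gripper's body presses on something with over 40 N, if the wrist force passes 120 N, or if a joint passes its speed limit or range.

## Working session

There is one attempt and no reset: what is moved stays moved. The work goes in short steps, Python scripts to look and compute and a shell command to move; the robot and the scene stay as the last step left them, time stands still between calls to the robot, and variables do not carry over. Pictures are saved under pics/ and viewed, at most 10 in all, crops included, and the job is handed in when it is done.

```bash
mkdir -p pics
cat > h.py <<'E'
import numpy as np, cv2
from rig import robot, cams
def cloud(c):
    h,w=c["depth"].shape; f=h/2/np.tan(np.radians(c["fov_y"])/2)
    u,v=np.meshgrid(np.arange(w),np.arange(h)); z=c["depth"].astype(float)
    P=np.stack([(u-c["cx"])/f*z,(v-c["cy"])/f*z,z,np.ones_like(z)],-1)
    W=P@np.linalg.inv(c["view"]).T
    W[z==0]=np.nan
    return W[...,:3]
E
python3 - <<'E'
from h import *
o=robot.get_obs(); print(o["position"],o["tool_rot"],o["time"],o["ft_force"])
ims=[]
for n in ("scene","top"):
    c=cams.camera(n); W=cloud(c); im=c["color"]; ims.append(im)
    hsv=cv2.cvtColor(im,cv2.COLOR_BGR2HSV)
    red=((hsv[...,0]<8)|(hsv[...,0]>172))&(hsv[...,1]>140)&(hsv[...,2]>60)
    k,l,s,ce=cv2.connectedComponentsWithStats(red.astype(np.uint8))
    for i in range(1,k):
        if s[i,4]>15: print(n,"red",s[i],ce[i],np.nanmedian(W[l==i],0),np.nanmax(W[l==i],0),np.nanmin(W[l==i],0))
    bl=(abs(hsv[...,0]-108)<14)&(hsv[...,1]>110)
    B=bl&(abs(W[...,2]-.132)<.008)
    if B.sum()>50:
        r=cv2.minAreaRect(W[B][:,:2].astype(np.float32)*1000); print(n,"roof",B.sum(),r)
    ye=(abs(hsv[...,0]-26)<8)&(hsv[...,1]>130)
    Y=ye&(abs(W[...,2]-.160)<.006)
    if Y.sum()>20: print(n,"gate top",Y.sum(),cv2.minAreaRect(W[Y][:,:2].astype(np.float32)*1000))
cv2.imwrite("pics/a.png",cv2.resize(np.vstack(ims),(480,600)))
cv2.imwrite("pics/s.png",ims[0]);cv2.imwrite("pics/t.png",ims[1])
E
```

```text
[ 0.14054697 -0.60826965  0.23855266] [ 9.93576103e-01  1.13160561e-01  6.58389268e-05 -1.10047104e-03] 0.0 [ 0.4463035   0.28195445 -0.10317542]
scene red [434   0  41  24 802] [453.86783042  11.7755611 ] [ 0.79719319 -0.41023937  0.48485245] [ 0.83556736 -0.36573457  0.51618926] [ 0.78985955 -0.48260277  0.45807722]
scene red [360 174  12  22 172] [365.43023256 184.03488372] [ 0.5371089  -0.00943874  0.19094074] [ 0.5505597  -0.0025802   0.21132716] [ 0.53124317 -0.02366533  0.16593425]
scene red [ 402  341  132   59 1385] [470.31191336 373.80361011] [ 0.18992601 -0.03665833 -0.03962174] [ 0.19198882  0.11343283 -0.02071205] [ 0.18766002 -0.19949378 -0.06116606]
scene roof 325 ((570.1602783203125, -249.72589111328125), (1029.49609375, 208.63192749023438), 80.9095687866211)
top red [ 537    4  103   76 3090] [589.35469256  55.6368932 ] [ 0.80098918 -0.40478628  0.56617295] [ 0.8204314  -0.36477294  0.72398046] [ 0.79476354 -0.48146261  0.45445483]
top red [342 211   8   7  49] [345.69387755 213.87755102] [ 0.54158936 -0.01253499  0.21140115] [ 0.54959008 -0.00361362  0.21704303] [ 0.53405299 -0.02256614  0.13582106]
top red [479 339  14  14 141] [485.95035461 345.97163121] [ 0.06402707 -0.57958919 -0.40748953] [ 0.08854404 -0.55450282 -0.39398361] [ 0.03941217 -0.60569681 -0.41803812]
top roof 126 ((496.9266662597656, -260.8968505859375), (1089.527099609375, 246.36431884765625), 70.36827850341797)
top gate top 460 ((563.3278198242188, 84.22791290283203), (13.392048835754395, 237.6761474609375), 3.969175338745117)
```

View pics/s.png

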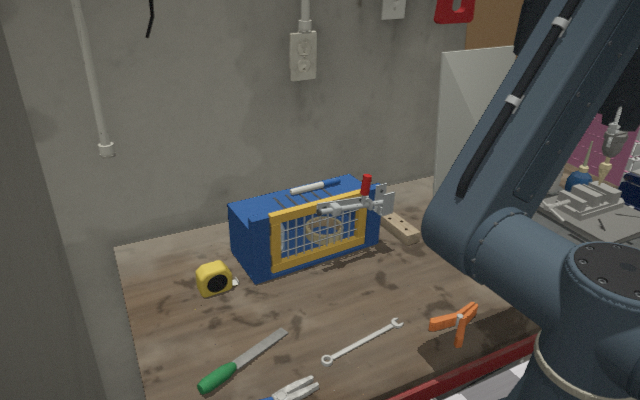

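View pics/t.png

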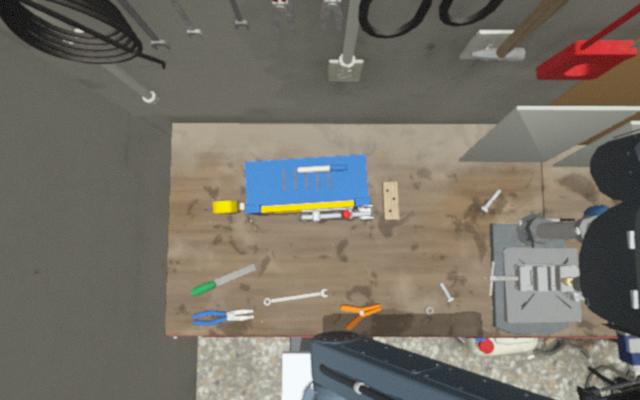

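The scene view shows the red grip at about (365,184). In the top view it is at (346,214), with the wood block at (391,200), the tape at (225,207) and the marker at (325,169). The gate edge gives a locker yaw of about +4°. The grip top measures (0.5416, -0.0125, 0.211), which fits the expected height. Next I raise the tool and travel there.

```bash
python3 -m pendant '[{"jaw":1,"linear":[0,0,-4],"twist":0},{"jaw":1,"linear":[0,0,-4],"twist":0},{"jaw":1,"linear":[2.9,-2.7,0],"twist":0},{"jaw":1,"linear":[2.9,-2.7,0],"twist":0},{"jaw":1,"linear":[2.9,-2.7,0],"twist":0},{"jaw":1,"linear":[2.9,-2.7,0],"twist":0},{"jaw":1,"linear":[2.9,-2.7,0],"twist":0},{"jaw":1,"linear":[2.9,-2.7,0],"twist":0},{"jaw":1,"linear":[2.9,-2.7,0],"twist":0},{"jaw":1,"linear":[2.9,-2.7,0],"twist":0},{"jaw":1,"linear":[2.9,-2.7,0],"twist":0},{"jaw":1,"linear":[2.9,-2.7,0],"twist":0}]'
python3 -m pendant '[{"jaw":0.6,"linear":[2.7,-2.5,0],"twist":0},{"jaw":0.6,"linear":[2.7,-2.5,0],"twist":0},{"jaw":0.6,"linear":[2.7,-2.5,0],"twist":0},{"jaw":0.6,"linear":[2.7,-2.5,0],"twist":0},{"jaw":0.6,"linear":[2.7,-2.5,0],"twist":0},{"jaw":0.6,"linear":[2.7,-2.5,0],"twist":0},{"jaw":0.6,"linear":[2.7,-2.5,0],"twist":0}]'
python3 -m pendant '[{"jaw":0.6,"linear":[0,0,0],"twist":-6.75},{"jaw":0.6,"linear":[0,0,0],"twist":-6.75},{"jaw":0.6,"linear":[0,0,0],"twist":-6.75},{"jaw":0.6,"linear":[0,0,0],"twist":-6.75},{"jaw":0.6,"linear":[0,0,0],"twist":-6.75},{"jaw":0.6,"linear":[0,0,0],"twist":-6.75},{"jaw":0.6,"linear":[0,0,0],"twist":-6.75},{"jaw":0.6,"linear":[0,0,0],"twist":-6.75},{"jaw":0.6,"linear":[0,0,0],"twist":-6.75},{"jaw":0.6,"linear":[0,0,0],"twist":-6.75},{"jaw":0.6,"linear":[0,0,0],"twist":-6.75},{"jaw":0.6,"linear":[0,0,0],"twist":-6.75}]'
cat >> h.py <<'E'
from scipy.spatial.transform import Rotation as Ro
def pose():
    o=robot.get_obs(); R=Ro.from_quat(o["tool_rot"]).as_matrix()
    return o,np.array(o["position"]),R
def red(n,lo=.0):
    c=cams.camera(n); W=cloud(c); im=c["color"]; hsv=cv2.cvtColor(im,cv2.COLOR_BGR2HSV)
    m=((hsv[...,0]<8)|(hsv[...,0]>172))&(hsv[...,1]>140)&(hsv[...,2]>60)
    m&=(abs(W[...,0]-.53)<.13)&(abs(W[...,1])<.13)&(W[...,2]>.15)
    return c,W,m
E
python3 - <<'E'
from h import *
o,p,R=pose(); print(o["time"],p,R.round(3),o["q"])
for n in ("wrist","top","scene"):
    c,W,m=red(n); print(n,m.sum())
    if m.sum()<5: continue
    t=m&(W[...,2]>.205); v=W[t] if t.sum()>5 else W[m]
    print(v.min(0),v.max(0),np.median(v,0))
    g=np.array([v[:,0].min()+v[:,0].max(),v[:,1].min()+v[:,1].max()])/2
    print("shift tool cm",100*R.T@(np.array([*g,.193])-p))
    if n=="wrist": cv2.imwrite("pics/w.png",c["color"])
E
```

```text
time: 1.1
position: [0.3629, -0.2787, 0.3193]
tool_rot: [0.994, 0.113, -0.0, -0.0]
ft_force: [0.7, -0.7, 0.0]
grip_width: 0.0875
grip_force: 0.0
time: 1.68
position: [0.5076, -0.0658, 0.3193]
tool_rot: [0.994, 0.113, -0.0, -0.0]
ft_force: [0.4, -1.2, 0.8]
grip_width: 0.0542
grip_force: 0.0
time: 2.68
position: [0.5069, -0.0675, 0.3191]
tool_rot: [0.68, 0.733, -0.0, -0.001]
ft_force: [0.1, 0.1, -0.1]
grip_width: 0.052
grip_force: 0.0
2.6833 [ 0.50685563 -0.06749998  0.3190929 ] [[-0.075  0.997 -0.001]
 [ 0.997  0.076  0.   ]
 [ 0.001 -0.001 -1.   ]] [-3.51230093e-01  2.81791207e-01  1.60879808e+00  2.23160317e-05
  1.25219832e+00 -4.26809030e-01]
wrist 808
[ 0.53588184 -0.02574335  0.2050541 ] [ 0.5548745  -0.00574965  0.21324999] [ 0.54500645 -0.01532478  0.21105191]
shift tool cm [ 4.86325073  4.24560185 12.60721785]
top 49
[ 0.53419945 -0.02023991  0.20508825] [ 0.54892437 -0.00550222  0.21634383] [ 0.54165281 -0.01267378  0.21315382]
shift tool cm [ 5.1787864   3.88677516 12.60776719]
scene 168
[ 0.53154178 -0.02319051  0.20543841] [ 0.5496985  -0.00777762  0.2104215 ] [ 0.54085532 -0.0137299   0.20857015]
shift tool cm [ 4.92534242  3.77313864 12.60775954]
```

View pics/w.png

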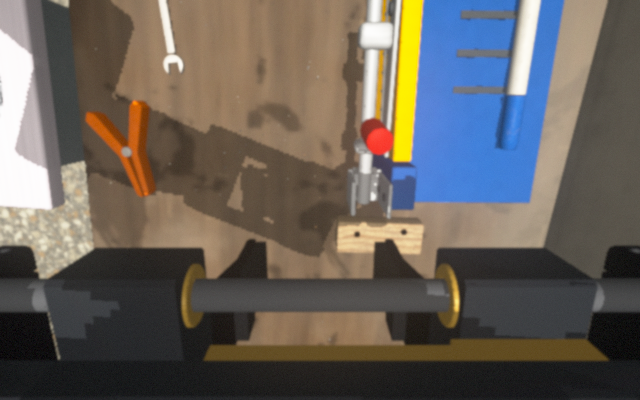

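The wrist view shows the grip at (377,136), the barrel running up the picture, the keeper at (370,190) and the wood block below it. The three views agree to about 3 mm. I go above the grip and take one close look.

```bash
python3 -m pendant '[{"jaw":0.6,"linear":[1.7,1.4,1],"twist":0},{"jaw":0.6,"linear":[1.7,1.3,2],"twist":0},{"jaw":0.6,"linear":[1.7,1.3,2.5],"twist":0},{"jaw":0.6,"linear":[0,0,2],"twist":0},{"jaw":0.6,"linear":[0,0,0],"twist":0},{"jaw":0.6,"linear":[0,0,0],"twist":0}]'
python3 - <<'E'
from h import *
o,p,R=pose(); print(p)
for n in ("wrist","top"):
    c,W,m=red(n); print(n,m.sum())
    if m.sum()<5: continue
    t=m&(W[...,2]>.205); v=W[t] if t.sum()>5 else W[m]
    g=(v.min(0)+v.max(0))/2; print(v.min(0),v.max(0))
    print("shift tool cm",100*R.T@(np.array([*g[:2],.193])-p))
E
```

```text
time: 3.33
position: [0.5428, -0.0137, 0.2436]
tool_rot: [0.683, 0.731, -0.001, -0.001]
ft_force: [0.1, 0.3, -0.4]
grip_width: 0.0522
grip_force: 0.0
[ 0.54277181 -0.0136992   0.24357552]
wrist 1766
[ 0.53635632 -0.02497935  0.20500872] [ 0.55489749 -0.00487675  0.21342224]
shift tool cm [-0.14638846  0.29329554  5.05648054]
top 0
```

```bash
python3 -m pendant '[{"jaw":0.6,"linear":[0,0.15,2],"twist":0},{"jaw":0.6,"linear":[0,0,2],"twist":0},{"jaw":0.6,"linear":[0,0,1],"twist":0},{"jaw":0.6,"linear":[0,0,0],"twist":0},{"jaw":0.1,"linear":[0,0,0],"twist":0},{"jaw":0.1,"linear":[0,0,0],"twist":0},{"jaw":0.1,"linear":[0,0,0],"twist":0},{"jaw":0.1,"linear":[0,0,0],"twist":0},{"jaw":0.1,"linear":[0,0,0],"twist":0},{"jaw":0.1,"linear":[0,0,0],"twist":0}]' 15
python3 -c "
from h import *
c=cams.camera('scene');cv2.imwrite('pics/g.png',cv2.resize(c['color'][130:290,260:460],None,fx=3,fy=3))"
```

```text
time: 4.27
position: [0.5452, -0.0139, 0.195]
tool_rot: [0.682, 0.731, 0.0, 0.0]
ft_force: [-2.9, -1.6, 1.2]
grip_width: 0.0199
grip_force: 1.7
```

View pics/g.png

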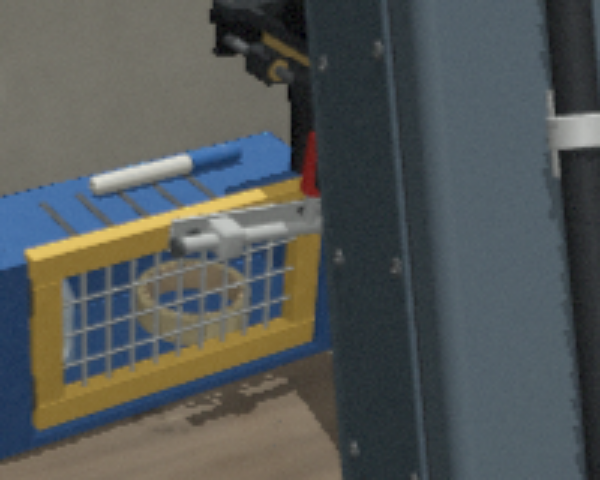

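The view shows the red grip at about (312,160) between the fingers, with the arm hiding the rest, and the opening is the grip's 20 mm. I lift along the arc next.

```bash
python3 -m pendant '[{"jaw":0.1,"linear":[0,0,0],"twist":0},{"jaw":0.1,"linear":[0,0,0],"twist":0},{"jaw":0.1,"linear":[0.2,0,-0.3],"twist":0},{"jaw":0.1,"linear":[0.1,0,-0.3],"twist":0},{"jaw":0.1,"linear":[0.2,0,-0.3],"twist":0},{"jaw":0.1,"linear":[0.1,0,-0.3],"twist":0},{"jaw":0.1,"linear":[0,0,0],"twist":0},{"jaw":0.1,"linear":[0,0,0],"twist":0},{"jaw":0.1,"linear":[0,0,0],"twist":0}]' 25
python3 - <<'E'
from h import *
c=cams.camera('scene');cv2.imwrite('pics/g2.png',cv2.resize(c['color'][150:250,290:390],None,fx=5,fy=5))
print(pose()[0]['ft_force'])
E
```

```text
time: 5.07
position: [0.5443, -0.0075, 0.2063]
tool_rot: [0.682, 0.731, -0.0, -0.001]
ft_force: [-0.7, 1.7, -4.7]
grip_width: 0.0196
grip_force: 25.0
[-0.6475092   1.2212948  -5.07018537]
```

View pics/g2.png

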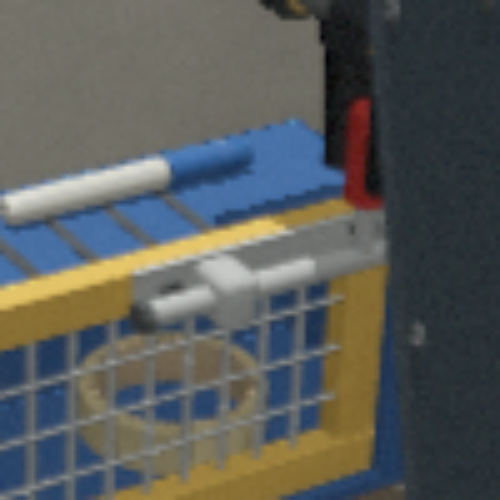

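The grip at (365,155) now stands upright and the rod is level, about 11 mm higher. I draw it a little and check the force.

```bash
python3 -m pendant '[{"jaw":0.1,"linear":[0.3,0,-0.1],"twist":0},{"jaw":0.1,"linear":[0.3,0,0],"twist":0},{"jaw":0.1,"linear":[0.3,0,0],"twist":0},{"jaw":0.1,"linear":[0.3,0,0],"twist":0},{"jaw":0.1,"linear":[0,0,0],"twist":0}]'
```

```text
time: 5.53
position: [0.5436, 0.0047, 0.2075]
tool_rot: [0.682, 0.731, -0.0, -0.0]
ft_force: [-0.4, -0.8, -5.3]
grip_width: 0.0194
grip_force: 25.0
```

Free. Drawing the rest, about 3.2 cm.

```bash
python3 -m pendant '[{"jaw":0.1,"linear":[0.5,0,0],"twist":0},{"jaw":0.1,"linear":[0.5,0,0],"twist":0},{"jaw":0.1,"linear":[0.5,0,0],"twist":0},{"jaw":0.1,"linear":[0.5,0,0],"twist":0},{"jaw":0.1,"linear":[0.5,0,0],"twist":0},{"jaw":0.1,"linear":[0.5,0,0],"twist":0},{"jaw":0.1,"linear":[0.2,0,0],"twist":0},{"jaw":0.1,"linear":[0,0,0],"twist":0},{"jaw":0.1,"linear":[0,0,0],"twist":0},{"jaw":0.1,"linear":[0,0,0],"twist":0}]'
python3 - <<'E'
from h import *
c=cams.camera('scene');cv2.imwrite('pics/g3.png',cv2.resize(c['color'][150:250,290:390],None,fx=5,fy=5))
E
```

```text
time: 6.37
position: [0.5413, 0.0365, 0.2071]
tool_rot: [0.682, 0.731, 0.0, -0.001]
ft_force: [-0.8, 0.6, -7.6]
grip_width: 0.0191
grip_force: 25.0
```

View pics/g3.png

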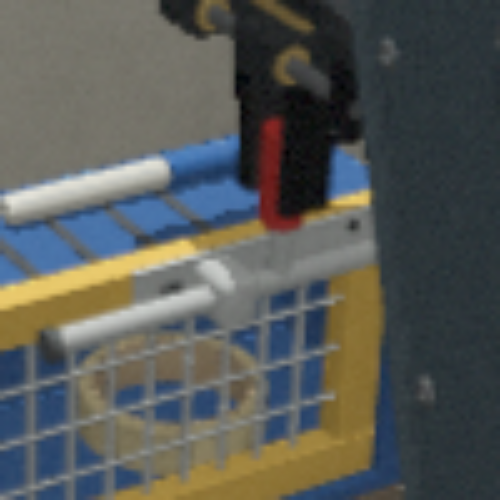

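The nose is drawn out: the grip moved about 44 mm to (280,175) in the crop and the gate is still shut. Now I swing along the arc, about 2.4° per row.

```bash
python3 -m pendant '[{"jaw":0.1,"linear":[0.12,-0.71,0],"twist":2.4},{"jaw":0.1,"linear":[0.12,-0.71,0],"twist":2.4},{"jaw":0.1,"linear":[0.12,-0.71,0],"twist":2.4},{"jaw":0.1,"linear":[0,0,0],"twist":0}]'
```

```text
time: 6.75
position: [0.5204, 0.0391, 0.2078]
tool_rot: [0.727, 0.687, 0.001, 0.001]
ft_force: [2.6, 0.2, -8.0]
grip_width: 0.0193
grip_force: 25.0
```

```bash
python3 -m pendant '[{"jaw":0.1,"linear":[0.12,-0.71,0],"twist":2.4},{"jaw":0.1,"linear":[0.12,-0.71,0],"twist":2.4},{"jaw":0.1,"linear":[0.12,-0.71,0],"twist":2.4},{"jaw":0.1,"linear":[0.12,-0.71,0],"twist":2.4},{"jaw":0.1,"linear":[0.12,-0.71,0],"twist":2.4},{"jaw":0.1,"linear":[0.12,-0.71,0],"twist":2.4},{"jaw":0.1,"linear":[0.12,-0.71,0],"twist":2.4},{"jaw":0.1,"linear":[0,0,0],"twist":0},{"jaw":0.1,"linear":[0,0,0],"twist":0},{"jaw":0.1,"linear":[0,0,0],"twist":0},{"jaw":0.1,"linear":[0,0,0],"twist":0},{"jaw":0.1,"linear":[0,0,0],"twist":0}]'
python3 - <<'E'
from h import *
c=cams.camera('scene');cv2.imwrite('pics/g4.png',cv2.resize(c['color'][130:310,200:440],None,fx=3,fy=3))
c=cams.camera('top');W=cloud(c);hsv=cv2.cvtColor(c['color'],cv2.COLOR_BGR2HSV)
Y=(abs(hsv[...,0]-26)<8)&(hsv[...,1]>130)&(abs(W[...,2]-.16)<.006)
k,l,s,ce=cv2.connectedComponentsWithStats(Y.astype(np.uint8))
for i in range(1,k):
    if s[i,4]>20: print(s[i,4],cv2.minAreaRect(W[l==i][:,:2].astype(np.float32)*1000))
E
```

```text
time: 7.75
position: [0.4745, 0.0556, 0.208]
tool_rot: [0.819, 0.574, 0.001, 0.001]
ft_force: [3.2, -1.6, -4.7]
grip_width: 0.0191
grip_force: 25.0
211 ((533.6525268554688, 145.14492797851562), (124.46696472167969, 13.93395709991455), 71.7925796508789)
```

View pics/g4.png

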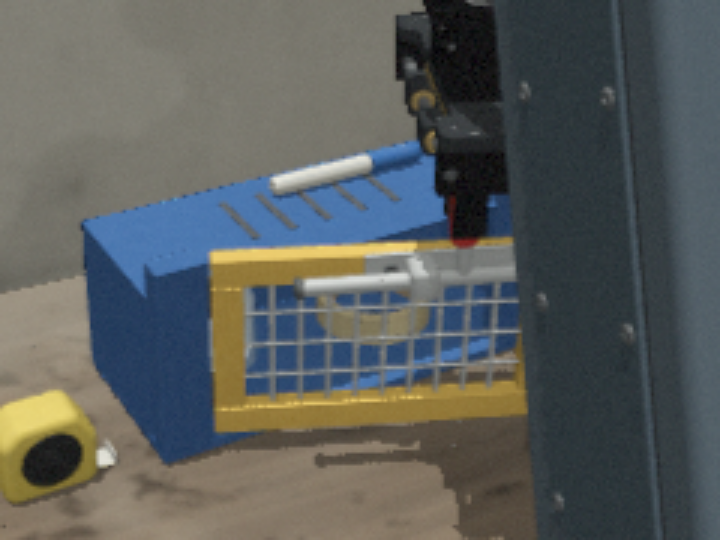

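The gate stands ajar: its top edge lies at 71.8° against 94° before, about 0.39 rad. The rod is still drawn (end at (300,287)), the gripper holds the grip at (463,225), and tape and marker have not moved. I hand it in.

```bash
python3 -c "
from rig import robot
print(robot.get_obs()['joint_velocities'],robot.hand_in())"
```

```text
the job is handed in; nothing more can be done
[-0.00079538 -0.00065966  0.00512679  0.00116356  0.00118799  0.00217409] None
```

I lifted the bolt clear of the lip, drew it back about 44 mm with the gate shut, swung the gate to about 0.39 rad (roughly 9.5 cm at its free edge), and handed the job in with the gripper still holding it; the verdict was not returned.

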